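# Fit the window plate into the filter cell and latch it

### The arm

A 6-joint arm with a two-finger parallel gripper is mounted at the origin on the work surface. World frame = base frame: x ahead of the robot, y to its left, z up, the work surface at z = 0. Lengths are in m, angles in rad, forces in N, time in s.
With the tool pointing down it reaches from about 0.35 to 0.975 m from the base axis. Payload 7.1 kg.
Tool frame: the origin (TCP) lies midway between the tips of the shut fingers; the grasp point (between the pads) lies 19 mm behind it; z points along the fingers, x is the direction in which the jaws open and shut, and the axes are right-handed (so a half turn about z gives the same grasp; the last joint's range is limited). The gripper opens to 88 mm and grips with 3 to 60 N. Pads are 20 mm wide; open, the fingers measure 115 mm over their backs; the gripper's body (75 mm by 178 mm) begins 61 mm behind the grasp point.
Start: joints at [1.136, 0.423, 1.63, -0, 1.089, -0.019], TCP at [0.252, 0.572, 0.223] pointing down, gripper open.
Joint ranges: [-3, 3], [-0.9, 2.11], [0.09, 2.58], [-1.31, 4.45], [0.11, 2.69], [-2.54, 2.54]. Speed limits (rad/s): [2.39, 2.39, 3.01, 3.14, 3.14, 3.14].

### API

Orientations are given as a unit quaternion [w, x, y, z].
In Python, from station import move_pose, movel, movej, command_gripper, wait, inverse_kinematics, read_camera, camera_info, MotionError, job_done, get_time, get_joint_pos, get_qvel, get_effort, get_tcp_pos, get_ee_rot, get_ft_force, get_ft_torque, get_grip_width gives the robot as it stands. Calls block until the motion is done:
- move_pose(position, orientation): joint-space move of the TCP to a pose.
- movel(position, frame=None, v=0.15, until_force=None): straight line of the TCP; frame=None keeps the orientation; v is the mean speed in m/s. With until_force (N) it stops when the force on the tool has changed by that much, and returns True; else False.
- movej(angles): joint-space move.
- command_gripper(opening): opening from 0.0 (shut) to 1.0 (fully open); the grip force is fixed at half the most; returns when the fingers have stopped.
- wait(seconds).
- inverse_kinematics(position, orientation): joint angles nearest the present ones, or None.
- read_camera(name): name is "scene" or "top" or "wrist"; returns the picture (400x640x3 uint8, red, green, blue); there is no depth.
- camera_info(name): a dict with "intrinsics" (3x3 intrinsics, pixels), "T" (4x4, takes a point from camera to world coordinates); the wrist camera has in their place "tool_from_camera" (4x4, takes a point from camera to tool coordinates, whose origin is the TCP and whose axes are the tool frame's). Camera axes: x right, y up, looking along -z (the intrinsics and any distortion apply to the point x, -y, -z); pixel columns grow to the right and rows downward; lengths in m; the calibration is good to about 2 mm. A picture is of the moment at which its call begins: read the wrist's pose just before it. camera_info takes no time and is no camera call.
A pose or a line that the arm cannot do raises MotionError and nothing moves.
- job_done(): hands the job in, once; it reports no verdict.
Readings, each from a call of its own:
- get_time(): time.
- get_joint_pos(): joint angles.
- get_qvel(): joint speeds.
- get_effort(): joint torques, N m.
- get_tcp_pos(): TCP position.
- get_ee_rot(): TCP orientation.
- get_ft_force(): force on the tool from outside, world axes, zero at the start.
- get_ft_torque(): the same for the moment, N m.
- get_grip_width(): opening from 0.0 (shut) to 1.0 (fully open).
Only numpy, scipy, OpenCV 4.12 (cv2) and the standard library are available. Lean on these libraries where they do the work, as an engineer would, in place of code of your own. Each camera call takes 0.05 s, during which the arm holds its last target.

### The job

Fit the filter plate with the round window into the filter cell on the optical bench: tuck its edge farthest from the handle under the cell's fixed retaining lip, lower the handle end until the plate lies flat on the floor of the recess (lower it, do not let it drop), then slide the latch fully over the plate's free edge. Leave the windowless plate, the screwdriver and the lens tube where they are.

Things in the scene. Friction and masses are not known exactly. Their poses are not given: they have to be found in the camera images.
- filter: Loose aluminium filter plate with the round window, 130 x 90 x 6 mm (x, y, z), 0.13 to 0.25 kg, flat on the bench. Origin: centre of its underside. x runs from the tucking edge to the handle end, z up. A dark ring with a glass disc (64 mm across, rising 3 mm) is centred at x = -20 mm; an upright flat handle stands on top, mid-plane at x = +35 mm.
- filter_grip (a point): Grip point on the window plate's handle, which is 10 mm thick along x (the way to pinch it), 44 mm wide along y and 50 mm tall above the plate. The point is in its mid-plane, at the middle of its width, 18 mm below its top, 38 mm above the plate's underside. Axes as the plate's.
- filter_edge (a point): Middle of the window plate's tucking edge (the 90 mm wide end face farthest from the handle), half-way up the 6 mm thickness: 100 mm towards -x from the grip point and 35 mm below it. Axes as the plate's.
- cell_seat (a point): Centre of the recess floor of the filter cell, a black block with grey walls, 235 x 130 mm, fixed on the bench. The floor is 45 mm above the bench, 135 mm (x) by 96 mm (y). Axes: x from the lip (robot's side) to the latch, z up. Side and far walls are 8 mm high; over the side walls steel guides flare out to 17 mm. Plate home: its underside's centre on this point, handle towards +x.
- lip_edge (a point): Middle of the lower free edge of the cell's steel retaining lip, at x = -53.5 mm from the recess centre and 11 mm above its floor; axes as the cell's. The lip is 5 mm thick, 120 mm wide and overhangs the recess by 14 mm from its -x end wall. The plate only goes in tilted, its edge under the lip first (10 to 17 degrees suits).
- latch (a joint): Travel of the sliding latch in m: 0 drawn back (open), 0.026 end stop (fully over the plate). It slides to the cell's -x, towards the lip, moves with about 2 N and stays where left; starts within 6 mm of 0. Its steel tongue, 38 mm wide, 5 mm thick, runs 8.5 mm above the recess floor and passes over the plate only when that lies flat; fully back its tip is at x = +80 mm from the recess centre.
- latch_grip (a point): Grip point on the latch's upright black knob, on the far side of the cell: 30 mm along x, 14 mm along y (the way to pinch it), 40 mm tall. The point is on its middle line, 10 mm below its top, 83.5 mm above the bench. Axes as the cell's. Steel guide rails on either side (21 to 28 mm off in y) end 22 mm below this point.
- blank_grip (a point): The same grip point on the other loose aluminium plate: equal in size and handle, but without a window. Not to be used.
- driver: Loose screwdriver lying on the bench, a bystander.
- lens_tube: Loose black lens tube, 56 mm across and 50 mm tall, standing on the bench, a bystander; origin at the centre of its underside.
There are look-alikes about, which are no part of the job. What is shaped like the filter but purple is not meant.

How it is judged:
On the way, in this order (a step that is already met when the one before it is completed fails the run):
1. the plate's edge is at least 3 mm under the lip while its handle end is still raised (tilted more than 0.045 rad) (x of filter_edge in the frame of cell_seat between -0.07 and -0.0565 m and y of filter_edge in the frame of cell_seat between -0.01 and 0.01 m and z of filter_edge in the frame of cell_seat between 0 and 0.011 m and angle between filter_grip's own z axis and vertical between 0.045 and 0.7 rad), for 0.1 s.
2. the plate lies flat on the recess floor, under the lip, the latch still open (x of filter_grip in the frame of cell_seat between 0.031 and 0.039 m and y of filter_grip in the frame of cell_seat between -0.0055 and 0.0055 m and z of filter_grip in the frame of cell_seat between 0.035 and 0.0405 m and x of filter_edge in the frame of cell_seat between -0.069 and -0.061 m and angle between filter_grip's own z axis and vertical below 0.03 rad and value of joint latch below 0.014 m), for 0.2 s.
3. the latch is slid over the plate's free edge (value of joint latch above 0.022 m), for 0.2 s.
At the end, for the whole second after the job is handed in: The window plate lies at rest flat in the recess (tilt under 0.03 rad, its height within 3 mm), its far edge under the lip, within 4 mm of centred lengthways and 5.5 mm sideways, handle on the latch side, and the latch is at least 22 of 26 mm closed (x of filter_grip in the frame of cell_seat between 0.031 and 0.039 m and y of filter_grip in the frame of cell_seat between -0.0055 and 0.0055 m and z of filter_grip in the frame of cell_seat between 0.035 and 0.0405 m and x of filter_edge in the frame of cell_seat between -0.069 and -0.061 m and angle between filter_grip's own z axis and vertical below 0.03 rad and value of joint latch above 0.022 m and linear speed of filter below 0.02 m/s); the robot touches nothing.
It fails at once if the window plate is let fall (moves faster than 0.45 m/s, or turns faster than 4.5 rad/s, with no finger on it) (contact force between filter and the fingers below 0.05 N and (linear speed of filter above 0.45 m/s or angular speed of filter above 4.5 rad/s)).
It fails at once if the windowless plate is moved by more than 20 mm (distance of blank_grip from where it was at the start of the episode above 0.02 m).
It fails at once if the screwdriver or the lens tube is moved by more than 30 mm (distance of any of driver, lens_tube from where it was at the start of the episode above 0.03 m).
It also fails if it takes over 59 s, if anything falls off the work surface, if the arm or the gripper's body presses on something with over 40 N, if the wrist force passes 120 N, or if a joint passes its speed limit or range.

## Working session

There is one attempt and no reset: what is moved stays moved. The work goes in short steps, each a Python script; the robot and the scene stay as the last script left them, time stands still between calls to the robot, and variables do not carry over. Pictures are saved under pics/ and viewed, and the job is handed in when it is done.

```bash
ls; mkdir -p pics; python3 - <<'E'
from station import *
import cv2
print(get_time(),get_tcp_pos(),get_ee_rot())
for n in ["scene","top","wrist"]:
    i=camera_info(n); print(n,{k:(v.round(4).tolist() if hasattr(v,'round') else v) for k,v in i.items()})
    cv2.imwrite(f"pics/{n}0.png",read_camera(n)[:,:,::-1])
E
```

```text
pics
0.0 [0.25220163 0.57125576 0.22193609] [ 3.93452770e-04  8.37837307e-01  5.45919491e-01 -6.33917679e-04]
scene {'intrinsics': [[408.0858, 0.0, 321.3536], [0.0, 408.0858, 197.4368], [0.0, 0.0, 1.0]], 'T': [[0.7314, -0.5943, 0.3344, 0.919], [0.6819, 0.6354, -0.3623, -0.4294], [0.0029, 0.4931, 0.87, 1.1447], [0.0, 0.0, 0.0, 1.0]]}
top {'intrinsics': [[399.1266, 0.0, 313.1702], [0.0, 399.1266, 200.7429], [0.0, 0.0, 1.0]], 'T': [[0.0132, 0.9835, -0.1802, 0.3283], [-0.9992, 0.0198, 0.035, 0.0227], [0.038, 0.1795, 0.983, 1.0606], [0.0, 0.0, 0.0, 1.0]]}
wrist {'intrinsics': [[344.8376, 0.0, 320.1233], [0.0, 344.8376, 205.2881], [0.0, 0.0, 1.0]], 'tool_from_camera': [[1.0, 0.0011, -0.0012, -0.0003], [0.0007, -0.9576, -0.288, -0.0807], [-0.0015, 0.288, -0.9576, -0.1613], [0.0, 0.0, 0.0, 1.0]]}
```

View pics/scene0.png

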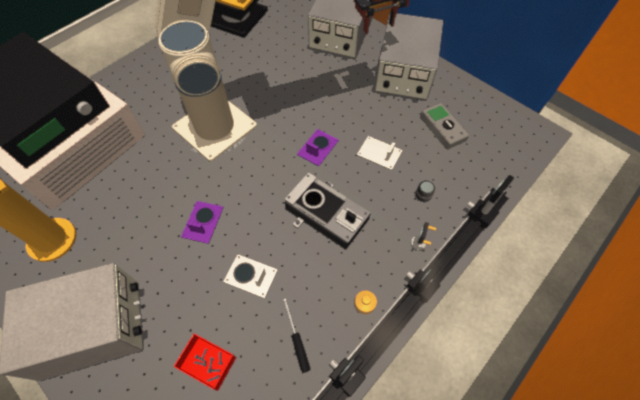

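View pics/top0.png

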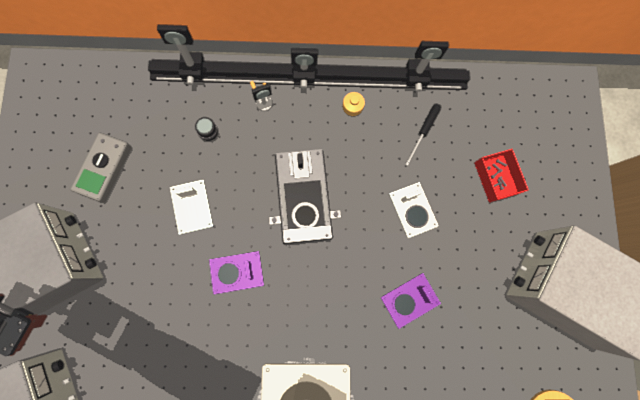

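View pics/wrist0.png

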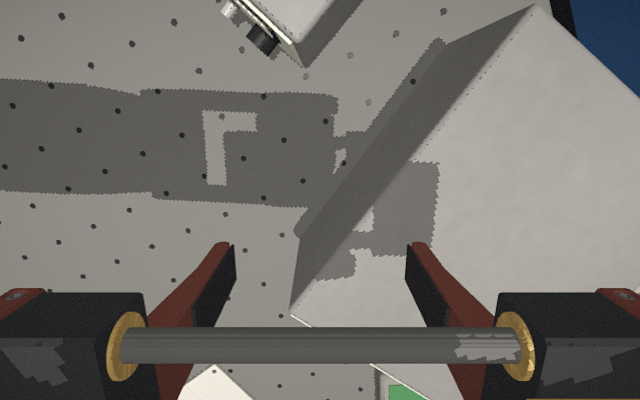

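```bash
cat > h.py <<'E'
from station import *
import numpy as np, cv2
from scipy.spatial.transform import Rotation as R
def camT(n,tcp=None,q=None):
    i=camera_info(n); K=np.array(i["intrinsics"])
    if n!="wrist": return K,np.array(i["T"])
    T=np.eye(4); T[:3,:3]=R.from_quat(np.roll(q,-1)).as_matrix(); T[:3,3]=tcp
    return K,T@np.array(i["tool_from_camera"])
def pix2w(K,T,uv,z):
    uv=np.atleast_2d(uv).astype(float)
    d=np.c_[(uv[:,0]-K[0,2])/K[0,0],-(uv[:,1]-K[1,2])/K[1,1],-np.ones(len(uv))]@T[:3,:3].T
    return T[:3,3]+d*((np.broadcast_to(z,len(uv))-T[2,3])/d[:,2])[:,None]
def w2pix(K,T,p):
    p=np.atleast_2d(p); c=(p-T[:3,3])@T[:3,:3]
    return np.c_[K[0,2]+K[0,0]*c[:,0]/-c[:,2],K[1,2]-K[1,1]*c[:,1]/-c[:,2]]
def down(yaw,tilt=0):
    # tool z down; tool x along yaw in world
    x=np.array([np.cos(yaw),np.sin(yaw),0]);z=np.array([0,0,-1.]);y=np.cross(z,x)
    M=np.c_[x,y,z]
    return M
def quat(M): return np.roll(R.from_matrix(M).as_quat(),1)
E
python3 - <<'E'
from h import *
im=cv2.imread("pics/top0.png")
a=cv2.resize(im[135:255,250:350],None,fx=5,fy=5,interpolation=cv2.INTER_CUBIC)
b=cv2.resize(im[170:250,375:455],None,fx=6,fy=6,interpolation=cv2.INTER_CUBIC)
cv2.imwrite("pics/ca.png",a);cv2.imwrite("pics/cb.png",b)
K,T=camT("top")
print(pix2w(K,T,[[303,195],[300,160],[413,209],[411,197],[417,215],[191,207],[430,120],[205,128]],[.05,.08,.006,.04,.006,.0,0,.05]))
E
```

```text
[[ 0.52807404  0.01323908  0.05      ]
 [ 0.61270053  0.02276252  0.08      ]
 [ 0.50435923 -0.2851362   0.006     ]
 [ 0.530575   -0.27092414  0.04      ]
 [ 0.48816743 -0.29550896  0.006     ]
 [ 0.49919815  0.31042541  0.        ]
 [ 0.76249662 -0.34390334  0.        ]
 [ 0.70268678  0.27464074  0.05      ]]
```

View pics/ca.png

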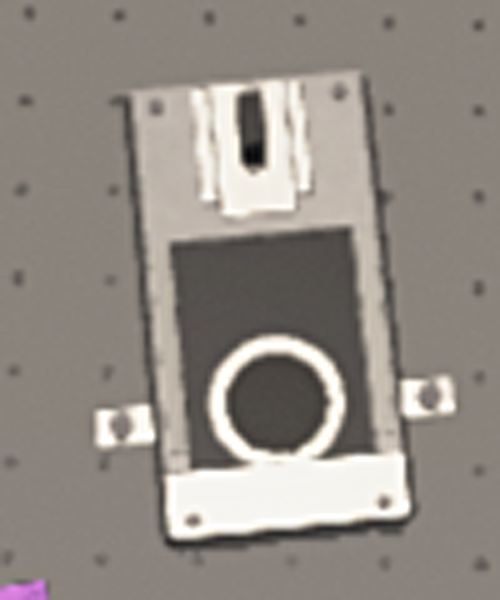

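View pics/cb.png

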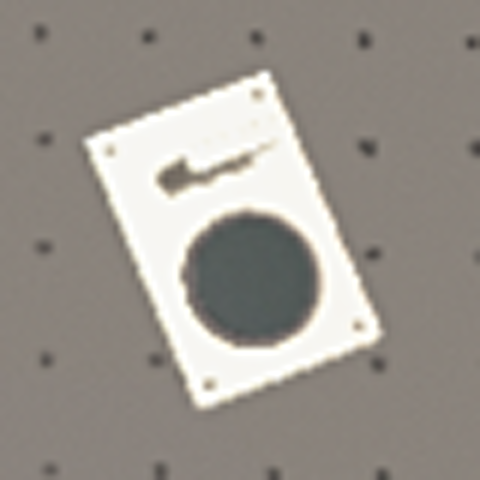

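```bash
python3 - <<'E'
from h import *
K,T=camT("top")
c=np.array([[87,142],[268,72],[382,335],[200,408]])/6+[375,170]-0.4
w=pix2w(K,T,c,.006);print(w.round(4))
print([np.linalg.norm(w[i]-w[(i+1)%4]).round(4) for i in range(4)],w.mean(0))
d=(w[0]+w[1]-w[2]-w[3]);yaw=np.arctan2(d[1],d[0]);print("yaw",yaw, np.degrees(yaw))
print("grip",w.mean(0)[:2]+.035*np.array([np.cos(yaw),np.sin(yaw)]))
# cell top outline corners at walls z=.053 ; lip top z~.061
c=np.array([[133,92],[365,75],[410,510],[165,540]])/5+[250,135]-.4
w=pix2w(K,T,c,[.053,.053,.061,.061]);print(w.round(4),w.mean(0))
r=np.array([[205,402],[345,397]])/5+[250,135]
d=(w[0]+w[1]-w[2]-w[3]);cy=np.arctan2(d[1],d[0]);print("cyaw",np.degrees(cy))
for p in ((.5,-.275),(.53,.015)):
  for z in (.25,.3,.35):
    for y in (yaw,yaw+np.pi):
      print(p,z,y,inverse_kinematics([*p,z],quat(down(y))))
E
```

```text
[[ 0.5464 -0.2209  0.006 ]
 [ 0.5808 -0.3049  0.006 ]
 [ 0.4609 -0.3524  0.006 ]
 [ 0.4268 -0.269   0.006 ]]
[np.float64(0.0908), np.float64(0.1289), np.float64(0.0901), np.float64(0.1289)] [ 0.50371625 -0.28680284  0.006     ]
yaw 0.3793914253522336 21.737527456135606
grip [ 0.53622741 -0.27384041]
[[ 0.638   0.0853  0.053 ]
 [ 0.6503 -0.0361  0.053 ]
 [ 0.4209 -0.0603  0.061 ]
 [ 0.4039  0.062   0.061 ]] [0.52829817 0.01272136 0.057     ]
cyaw 5.8551492366267395
(0.5, -0.275) 0.25 0.3793914253522336 [-5.23698661e-01  3.12628428e-01  1.72781694e+00 -4.44089210e-16
  1.10114729e+00 -9.03090087e-01]
(0.5, -0.275) 0.25 3.5209840789420266 [-5.23698661e-01  3.12628428e-01  1.72781694e+00 -4.44089210e-16
  1.10114729e+00  2.23850257e+00]
(0.5, -0.275) 0.3 0.3793914253522336 [-5.23698661e-01  2.62063928e-01  1.67644078e+00 -4.44089210e-16
  1.20308794e+00 -9.03090087e-01]
(0.5, -0.275) 0.3 3.5209840789420266 [-5.23698661e-01  2.62063928e-01  1.67644078e+00 -4.44089210e-16
  1.20308794e+00  2.23850257e+00]
(0.5, -0.275) 0.35 0.3793914253522336 [-5.23698661e-01  2.20284164e-01  1.61652750e+00 -4.44089210e-16
  1.30478099e+00 -9.03090087e-01]
(0.5, -0.275) 0.35 3.5209840789420266 [-5.23698661e-01  2.20284164e-01  1.61652750e+00 -4.44089210e-16
  1.30478099e+00  2.23850257e+00]
(0.53, 0.015) 0.25 0.3793914253522336 [ 5.84860590e-03  2.51131933e-01  1.81377243e+00 -4.44089210e-16
  1.07668829e+00 -3.73542819e-01]
(0.53, 0.015) 0.25 3.5209840789420266 None
(0.53, 0.015) 0.3 0.3793914253522336 [ 5.84860590e-03  1.97305001e-01  1.76086151e+00 -4.44089210e-16
  1.18342614e+00 -3.73542819e-01]
(0.53, 0.015) 0.3 3.5209840789420266 None
(0.53, 0.015) 0.35 0.3793914253522336 [ 5.84860590e-03  1.53056708e-01  1.69950942e+00 -4.44089210e-16
  1.28902652e+00 -3.73542819e-01]
(0.53, 0.015) 0.35 3.5209840789420266 None
```

```bash
python3 - <<'E'
from h import *
cy=np.radians(5.855); c=np.array([.528,.0127]); y=np.array([-np.sin(cy),np.cos(cy)])
p=c-.035*y
move_pose([*p,.24],quat(down(cy)))
t=get_tcp_pos();q=get_ee_rot();im=read_camera("wrist")
np.savez("cellview.npz",t=t,q=q);cv2.imwrite("pics/wc.png",im[:,:,::-1]);print(get_time(),t)
py=.3794;g=np.array([.504,-.287]);y=np.array([-np.sin(py),np.cos(py)])
p=g-.035*y
move_pose([*p,.2],quat(down(py)))
t=get_tcp_pos();q=get_ee_rot();im=read_camera("wrist")
np.savez("plateview.npz",t=t,q=q);cv2.imwrite("pics/wp.png",im[:,:,::-1]);print(get_time(),t)
E
```

```text
2.5417 [ 0.53164232 -0.02144198  0.23997013]
3.7417 [ 0.51729007 -0.31862263  0.20008271]
```

View pics/wc.png

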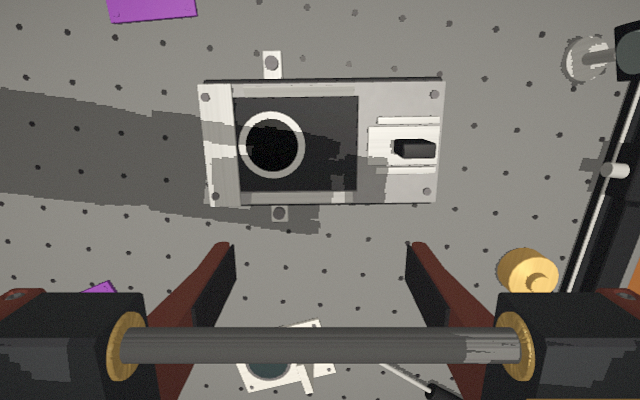

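View pics/wp.png

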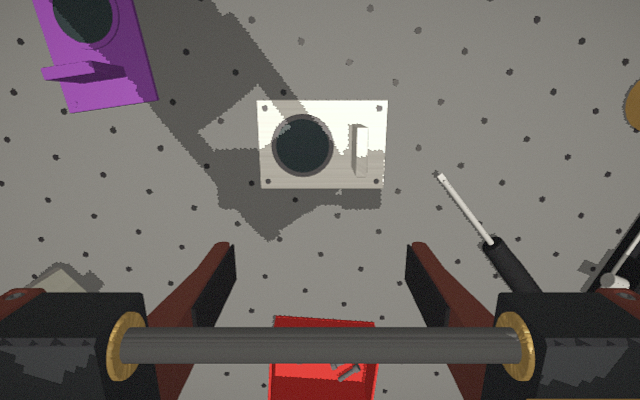

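```bash
python3 - <<'E'
from h import *
im=cv2.imread("pics/wc.png")
cv2.imwrite("pics/wc2.png",cv2.resize(im[65:225,190:455],None,fx=3,fy=3,interpolation=cv2.INTER_CUBIC))
im=cv2.imread("pics/wp.png")
cv2.imwrite("pics/wp2.png",cv2.resize(im[85:205,245:405],None,fx=5,fy=5,interpolation=cv2.INTER_CUBIC))
E
```

```text
(no output)
```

View pics/wc2.png

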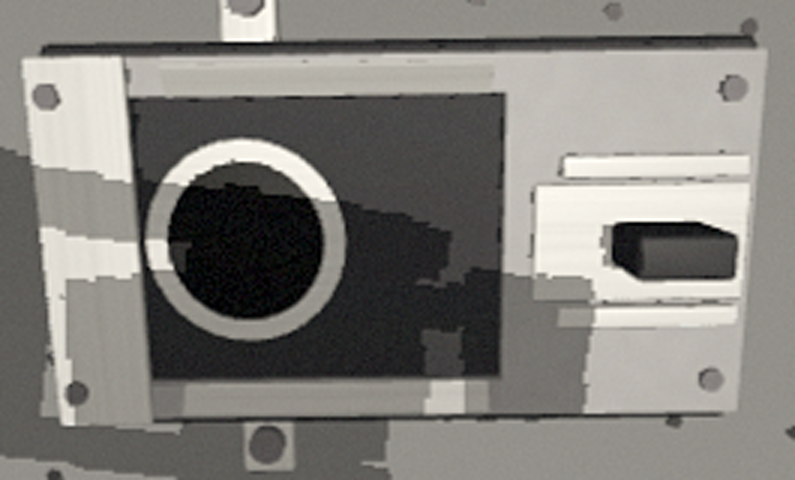

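View pics/wp2.png

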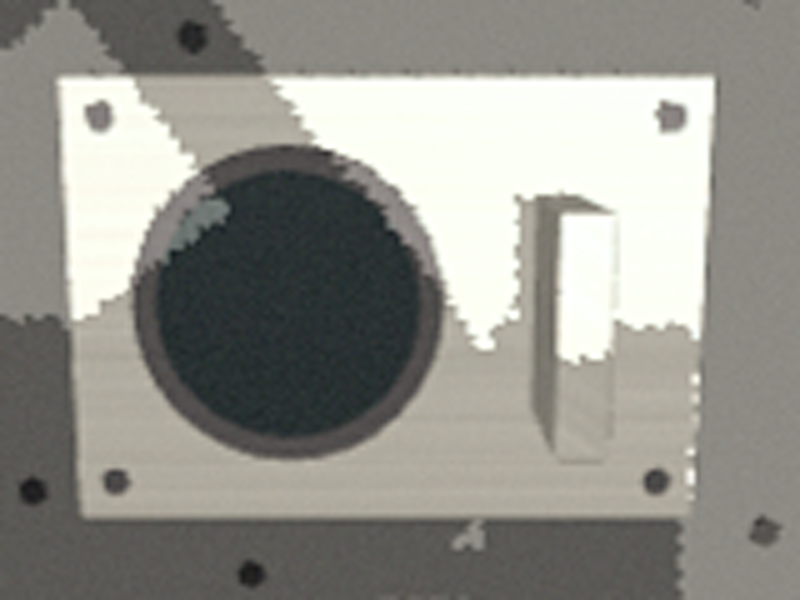

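```bash
python3 - <<'E'
from h import *
def load(n):
    d=np.load(n);return camT("wrist",d["t"],d["q"])
K,T=load("plateview.npz")
f=lambda a,s,o:(np.array(a,float)+.5)/s-.5+o
w=pix2w(K,T,f([[58,76],[715,76],[692,517],[82,517]],5,[245,85]),.006)
print(w.round(4),[np.linalg.norm(w[i]-w[(i+1)%4]).round(4) for i in range(4)],w.mean(0).round(4))
d=w[1]+w[2]-w[0]-w[3];py=np.arctan2(d[1],d[0]);print(py)
e=np.array([np.cos(py),np.sin(py)]);print("grip from plate",w.mean(0)[:2]+.035*e)
h=pix2w(K,T,f([[560,212],[614,212],[604,462],[556,462]],5,[245,85]),.056)
print("handle",h.mean(0).round(4),[np.linalg.norm(h[i]-h[(i+1)%4]).round(4) for i in range(4)])
d=h[0]+h[1]-h[2]-h[3];print("handle yaw",np.arctan2(d[1],d[0])-np.pi/2)
d=h[1]+h[2]-h[0]-h[3];
K,T=load("cellview.npz")
o=[190,65]
n=["LTlip","LBlip","eT","eB","RT","RB","recRT","recRB"]
w=pix2w(K,T,f([[23,58],[62,427],[125,58],[152,423],[767,48],[737,411],[506,94],[501,377]],3,o),[.061]*4+[.053]*4)
for a,b in zip(n,w):print(a,b.round(4))
a=(w[4]+w[5])/2-(w[0]+w[1])/2;print("len",np.linalg.norm(a[:2]),"yaw",np.arctan2(a[1],a[0]),"w",np.linalg.norm(w[4]-w[5]),np.linalg.norm(w[0]-w[1]))
a2=w[4]-w[5];print("yaw from right end",np.arctan2(a2[1],a2[0])-np.pi/2)
cy=np.arctan2(a[1],a[0]);E=np.array([np.cos(cy),np.sin(cy)])
mid=(w[4]+w[5]+w[0]+w[1])[:2]/4
N=np.array([-E[1],E[0]])
print("mid",mid)
for nm,b in zip(n,w): print(nm,((b[:2]-mid)@E).round(4),((b[:2]-mid)@N).round(4))
# knob top
k=pix2w(K,T,f([[612,222],[703,222],[737,236],[737,280],[640,280],[640,238]],3,o),.0935)
print("knob");print(np.c_[(k[:,:2]-mid)@E,(k[:,:2]-mid)@N].round(4))
k=pix2w(K,T,f([[537,186],[533,298]],3,o),.0585)
print("tongue");print(np.c_[(k[:,:2]-mid)@E,(k[:,:2]-mid)@N].round(4))
E
```

```text
[[ 0.4276 -0.2659  0.006 ]
 [ 0.5479 -0.218   0.006 ]
 [ 0.5811 -0.301   0.006 ]
 [ 0.461  -0.3488  0.006 ]] [np.float64(0.1295), np.float64(0.0894), np.float64(0.1293), np.float64(0.0894)] [ 0.5044 -0.2834  0.006 ]
0.3788184007332201
grip from plate [ 0.53691261 -0.27048833]
handle [ 0.5364 -0.2709  0.056 ] [np.float64(0.0094), np.float64(0.0441), np.float64(0.0087), np.float64(0.0441)]
handle yaw 0.38517354274307514
LTlip [0.4071 0.0624 0.061 ]
LBlip [ 0.4206 -0.0567  0.061 ]
eT [0.4386 0.0656 0.061 ]
eB [ 0.4513 -0.0521  0.061 ]
RT [0.6391 0.0897 0.053 ]
RB [ 0.6533 -0.0293  0.053 ]
recRT [0.5586 0.0674 0.053 ]
recRB [ 0.5694 -0.0256  0.053 ]
len 0.23396198272601407 yaw 0.11696213136468919 w 0.11984844029749454 0.11976213166093543
yaw from right end 0.11897358478582643
mid [0.5300233 0.0164995]
LTlip -0.1167 0.0599
LBlip -0.1173 -0.0599
eT -0.0851 0.0594
eB -0.0862 -0.0589
RT 0.1169 0.0599
RB 0.1171 -0.0599
recRT 0.0343 0.0472
recRB 0.0342 -0.0464
knob
[[ 0.0617  0.0103]
 [ 0.0884  0.0099]
 [ 0.0987  0.0057]
 [ 0.0998 -0.0073]
 [ 0.0709 -0.0069]
 [ 0.0702  0.0055]]
tongue
[[ 0.0442  0.0186]
 [ 0.0439 -0.018 ]]
```

```bash
cat >> h.py <<'E'
CY=0.1175
CE=np.array([np.cos(CY),np.sin(CY)]);CN=np.array([-CE[1],CE[0]])
C=np.array([0.5300,0.0165])-0.0327*CE
RC=R.from_euler("z",CY).as_matrix(); C3=np.array([*C,.045])
def c2w(p): return C3+RC@np.asarray(p,float)
def w2c(p): return RC.T@(np.asarray(p)-C3)
GZ=.019; GX=.035
def toolpose(xb,zb,th,y=0,dx=0):
    """bottom tucking corner at cell (xb,y,zb), tilt th (deg)"""
    Rp=R.from_euler("y",-th,degrees=True).as_matrix()
    P=np.array([xb,y,zb])+Rp@np.array([.065+GX+dx,0,GZ])
    return c2w(P),quat(RC@Rp@np.diag([1.,-1,-1]))
def st(m=""): print(m,round(float(get_time()),2),"tcp",np.round(get_tcp_pos(),4),"cell",np.round(w2c(get_tcp_pos()),4),"F",np.round(get_ft_force(),1),"g",round(float(get_grip_width()),4))
E
python3 - <<'E'
from h import *
py=.380;g=[.5367,-.2707];q=quat(down(py))
for a in [(-.035,.04,14),(-.035,.002,14),(-.066,.0015,12),(-.065,.0005,0)]:
    p,qq=toolpose(*a);print(p.round(3),inverse_kinematics(p,qq))
move_pose([*g,.12],q);st()
print(movel([*g,.019],v=.08,until_force=15));st()
command_gripper(0.0);st("grip")
movel([*g,.06],v=.08);st("lift")
cv2.imwrite("pics/s1.png",read_camera("scene")[:,:,::-1])
cv2.imwrite("pics/w1.png",read_camera("wrist")[:,:,::-1])
E
```

```text
[0.555 0.019 0.128] [-0.00267038  0.37628897  2.01678645  0.05980537  0.50662356 -0.16894134]
[0.555 0.019 0.09 ] [-0.00267038  0.44676475  2.03302496  0.07117008  0.42009352 -0.18163372]
[0.525 0.016 0.086] [-0.00761874  0.42952041  2.07374033  0.06211499  0.43121523 -0.17885369]
[0.532 0.017 0.064] [ 9.14736042e-03  5.30225228e-01  1.92430669e+00 -4.44089210e-16
  6.87060736e-01 -1.08352640e-01]
 4.21 tcp [ 0.5372 -0.2699  0.1203] cell [ 0.0063 -0.2853  0.0753] F [-0.1  0.4  0.7] g 0.9979
False
 5.62 tcp [ 0.5371 -0.2709  0.0196] cell [ 0.0061 -0.2863 -0.0254] F [0.  0.5 0.4] g 1.0024
grip 6.8 tcp [ 0.5368 -0.2707  0.019 ] cell [ 0.0057 -0.286  -0.026 ] F [ 0.6  1.1 -0.9] g 0.1135
lift 7.46 tcp [ 0.5367 -0.2707  0.0603] cell [ 0.0057 -0.286   0.0153] F [-0.4 -0.4 -2.1] g 0.1108
```

View pics/w1.png

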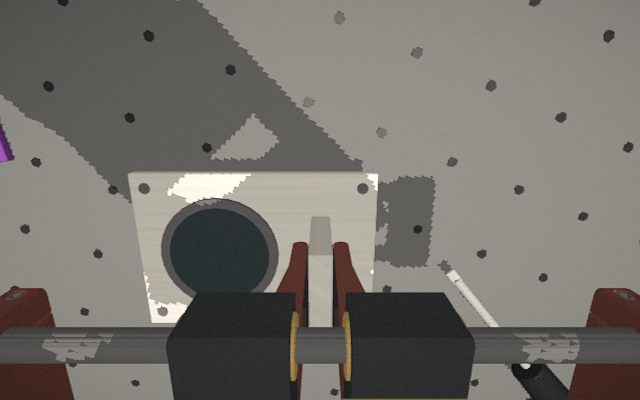

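```bash
python3 - <<'E'
from h import *
i=camera_info("wrist");K=np.array(i["intrinsics"]);T=np.array(i["tool_from_camera"])
print(w2pix(K,T,[[-.1,-.045,.013],[.03,-.045,.013],[-.1,.045,.013],[0,-.022,-.037]]))
print(w2pix(K,T,[[-.1,-.043,.013],[.03,-.043,.013]]))
im=cv2.imread("pics/w1.png");cv2.imwrite("pics/w1z.png",cv2.resize(im[160:330,120:390],None,fx=2.9,fy=2.9))
E
```

```text
[[127.35352227 173.3694555 ]
 [380.78089591 173.12931345]
 [152.00454617 324.14142276]
 [323.24873007 255.85872342]]
[[127.97924293 177.19652309]
 [380.58752692 176.95355344]]
```

View pics/w1z.png

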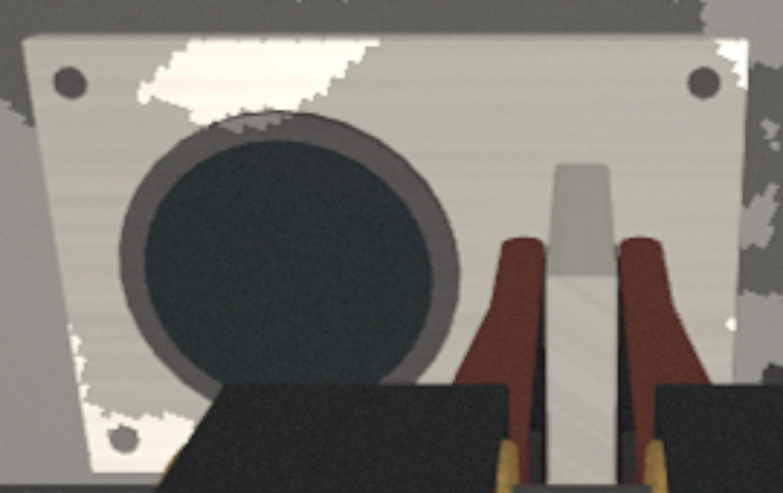

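```bash
python3 - <<'E'
from h import *
movel([.5367,-.2707,.19],v=.2)
p,q=toolpose(-.038,.05,13);move_pose(p,q);st("above")
p,q=toolpose(-.038,.008,13);print(movel(p,q,v=.06,until_force=8));st("low")
print("target",w2c(p))
cv2.imwrite("pics/s2.png",read_camera("scene")[:,:,::-1])
cv2.imwrite("pics/w2.png",read_camera("wrist")[:,:,::-1])
im=cv2.imread("pics/s2.png");cv2.imwrite("pics/s2.png",cv2.resize(im[140:260,240:420],None,fx=4,fy=4,interpolation=cv2.INTER_CUBIC))
E
```

```text
above 9.49 tcp [0.5527 0.0186 0.1359] cell [ 0.0555 -0.0006  0.0909] F [ 0.6  0.1 -2.9] g 0.1115
False
low 10.34 tcp [0.5525 0.0192 0.0941] cell [0.0553 0.     0.0491] F [-0.6 -0.4 -2.4] g 0.113
target [5.51629364e-02 2.85317736e-18 4.90081367e-02]
```

View pics/s2.png

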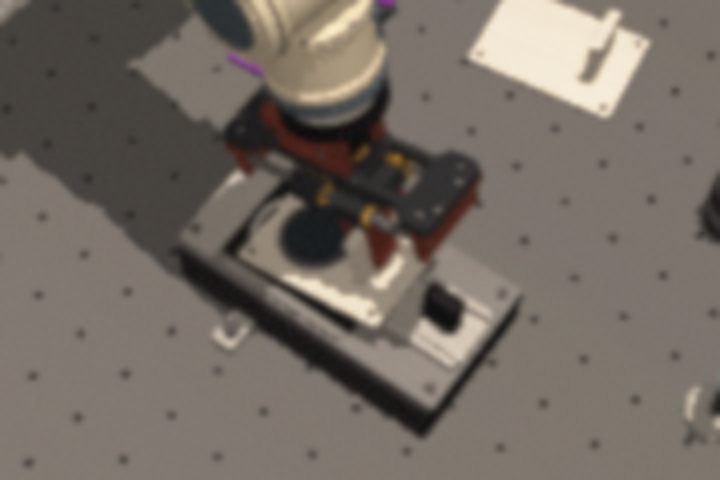

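View pics/w2.png

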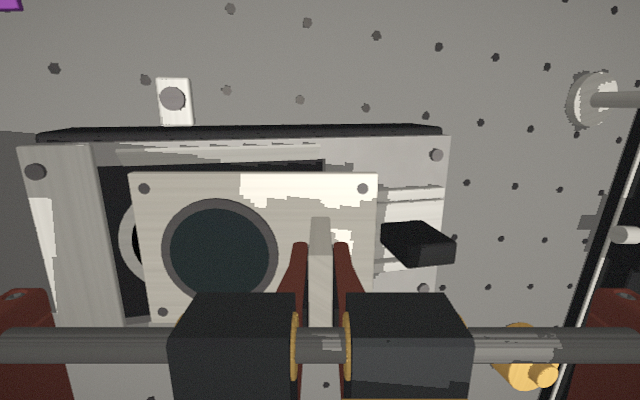

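```bash
python3 - <<'E'
from h import *
p,q=toolpose(-.038,.002,12);print(movel(p,q,v=.03,until_force=6));st("low")
p,q=toolpose(-.066,.0015,12);print(movel(p,q,v=.025,until_force=6));st("in")
print("target",w2c(p))
cv2.imwrite("pics/w3.png",read_camera("wrist")[:,:,::-1])
E
```

```text
False
low 10.85 tcp [0.553  0.0192 0.0862] cell [0.0559 0.     0.0412] F [-0.5 -0.1 -2.3] g 0.1142
False
in 12.12 tcp [0.5255 0.0159 0.086 ] cell [ 0.0282 -0.      0.041 ] F [ 1.2 -0.  -1.4] g 0.109
target [2.78644379e-02 6.26386606e-18 4.08759735e-02]
```

View pics/w3.png

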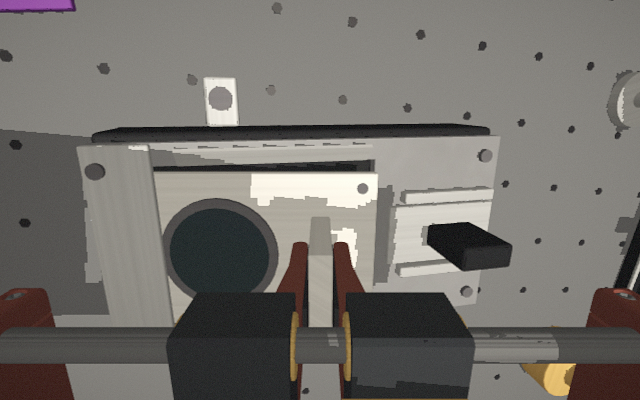

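```bash
python3 - <<'E'
from h import *
wait(.15)
N=6
for k in range(1,N+1):
    s=k/N; p,q=toolpose(-.066+.001*s,.0015-.0007*s,12*(1-s))
    r=movel(p,q,v=.02,until_force=10);st(f"{12*(1-s):.0f} {r}")
    if r: break
cv2.imwrite("pics/w4.png",read_camera("wrist")[:,:,::-1])
E
```

```text
10 False 12.65 tcp [0.5266 0.0162 0.0823] cell [0.0293 0.0001 0.0373] F [ 1.2  0.5 -1. ] g 0.1107
8 False 12.98 tcp [0.5276 0.0163 0.0788] cell [0.0303 0.0001 0.0338] F [ 1.   0.7 -0.9] g 0.1126
6 False 13.32 tcp [0.5289 0.0164 0.0753] cell [0.0316 0.0001 0.0303] F [-0.   1.1 -2.2] g 0.1157
4 False 13.65 tcp [0.5302 0.0166 0.0718] cell [0.0329 0.     0.0268] F [-0.8 -0.3 -2.1] g 0.1091
2 False 13.98 tcp [0.5313 0.0167 0.0683] cell [0.034  0.     0.0233] F [-0.5 -0.  -2. ] g 0.1154
0 False 14.32 tcp [0.5323 0.0168 0.0647] cell [0.035  0.     0.0197] F [-0.1  0.1 -1.8] g 0.1099
```

View pics/w4.png

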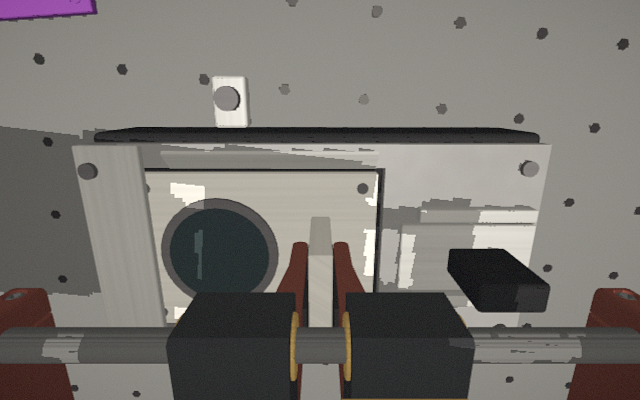

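```bash
python3 - <<'E'
from h import *
p,q=toolpose(-.065,-.003,0);print(movel(p,q,v=.01,until_force=4));st("down")
command_gripper(.35);st("open")
t=get_tcp_pos();movel([t[0],t[1],.17],v=.15);st()
p=C-.04*CN+.03*CE
move_pose([*p,.22],quat(down(CY)))
t=get_tcp_pos();qq=get_ee_rot();im=read_camera("wrist");st()
np.savez("v5.npz",t=t,q=qq);cv2.imwrite("pics/w5.png",im[:,:,::-1])
cv2.imwrite("pics/w5z.png",cv2.resize(im[60:240,170:450,::-1],None,fx=2.85,fy=2.85,interpolation=cv2.INTER_CUBIC))
E
```

```text
True
down 14.62 tcp [0.5322 0.0168 0.064 ] cell [0.0349 0.     0.019 ] F [ 0.2 -0.5  4.4] g 0.1134
open 15.16 tcp [0.5315 0.0168 0.0631] cell [0.0342 0.0001 0.0181] F [-0.6  0.2 -0.1] g 0.3509
 16.02 tcp [0.5309 0.0167 0.1694] cell [3.360e-02 1.000e-04 1.244e-01] F [ 0.1 -0.  -0.7] g 0.3465
 16.43 tcp [ 0.5313 -0.0236  0.2189] cell [ 0.0293 -0.0399  0.1739] F [ 0.5 -0.1 -0.3] g 0.3494
```

View pics/w5z.png

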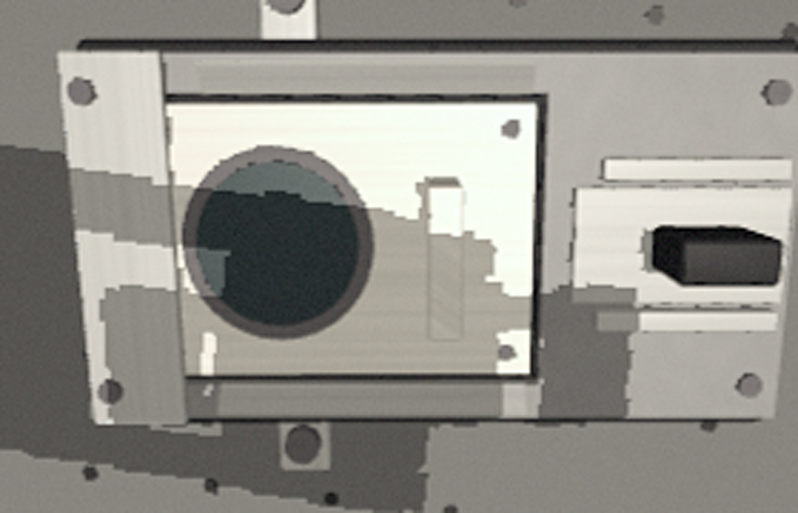

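```bash
python3 - <<'E'
from h import *
d=np.load("v5.npz");K,T=camT("wrist",d["t"],d["q"])
f=lambda a:(np.array(a,float)+.5)/2.85-.5+[170,60]
def show(n,a,z):
    for p in pix2w(K,T,f(a),z): print(n,w2c(p).round(4))
show("knobtop",[[683,240],[780,240],[780,284],[684,284]],.0935)
show("handle",[[429,185],[462,185],[462,340],[429,340]],.101)
show("plate R",[[538,102],[531,376]],.051)
show("tongue",[[576,188],[572,303]],.0585)
show("lip",[[163,52],[186,422]],.061)
for z in (.16,.07): print(inverse_kinematics(c2w([.115,0,z-.045]),quat(down(CY+np.pi/2))),inverse_kinematics(c2w([.115,0,z-.045]),quat(down(CY-np.pi/2))))
E
```

```text
knobtop [0.1026 0.0059 0.0485]
knobtop [0.1308 0.0058 0.0485]
knobtop [ 0.1321 -0.007   0.0485]
knobtop [ 0.1038 -0.0069  0.0485]
handle [0.0289 0.0221 0.056 ]
handle [0.0381 0.022  0.056 ]
handle [ 0.0384 -0.0219  0.056 ]
handle [ 0.0288 -0.0219  0.056 ]
plate R [0.064  0.0449 0.006 ]
plate R [ 0.0642 -0.0456  0.006 ]
tongue [0.0761 0.0184 0.0135]
tongue [ 0.0763 -0.0188  0.0135]
lip [-0.0523  0.0595  0.016 ]
lip [-0.0539 -0.0589  0.016 ]
[ 2.32817668e-02  4.79981404e-01  1.70342841e+00 -4.44089210e-16
  9.58182844e-01 -1.66501456e+00] [ 2.32817668e-02  4.79981404e-01  1.70342841e+00 -4.44089210e-16
  9.58182844e-01  1.47657809e+00]
[ 2.32817668e-02  6.06560024e-01  1.74179651e+00 -4.44089210e-16
  7.93236123e-01 -1.66501456e+00] [ 2.32817668e-02  6.06560024e-01  1.74179651e+00 -4.44089210e-16
  7.93236123e-01  1.47657809e+00]
```

```bash
python3 - <<'E'
from h import *
q=quat(down(CY+np.pi/2)); X=.1173;Y=-.0005;Z=.0675-.045
move_pose(c2w([X,Y,.115]),q);command_gripper(.45);st()
print(movel(c2w([X,Y,Z]),q,v=.06,until_force=8));st("at")
command_gripper(0);st("grip")
print(movel(c2w([X-.029,Y,Z]),q,v=.03,until_force=12));st("slid")
cv2.imwrite("pics/w6.png",read_camera("wrist")[:,:,::-1])
E
```

```text
18.14 tcp [0.6141 0.0258 0.1602] cell [ 0.1173 -0.0006  0.1152] F [ 0.4 -0.6 -0.6] g 0.4482
False
at 19.83 tcp [0.6143 0.0259 0.0679] cell [ 0.1176 -0.0005  0.0229] F [-0.2  0.3 -0.5] g 0.4503
grip 20.35 tcp [0.6142 0.0254 0.0676] cell [ 0.1174 -0.0011  0.0226] F [ 0.8 -4.3  0.7] g 0.1583
True
slid 21.12 tcp [0.5916 0.0227 0.0677] cell [ 0.0946 -0.0011  0.0227] F [ 2.4 -0.1  0.7] g 0.1539
```

View pics/w6.png

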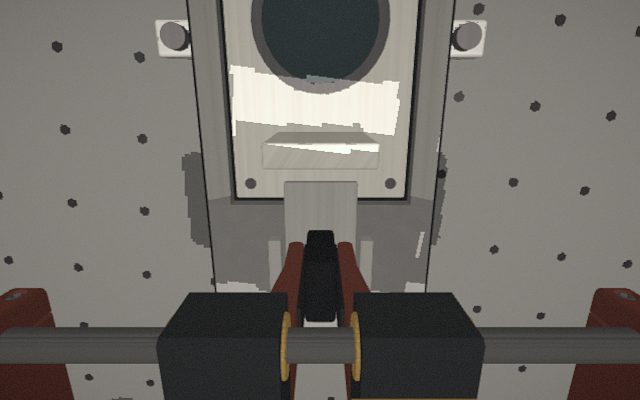

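```bash
python3 - <<'E'
from h import *
q=quat(down(CY+np.pi/2))
command_gripper(.45);st("rel")
t=get_tcp_pos();movel([t[0],t[1],.19],v=.15)
p=C-.04*CN+.03*CE
move_pose([*p,.22],quat(down(CY)))
t=get_tcp_pos();qq=get_ee_rot();im=read_camera("wrist");st()
np.savez("v7.npz",t=t,q=qq)
cv2.imwrite("pics/w7z.png",cv2.resize(im[60:240,170:450,::-1],None,fx=2.85,fy=2.85,interpolation=cv2.INTER_CUBIC))
E
```

```text
rel 21.77 tcp [0.5909 0.0221 0.0672] cell [ 0.0938 -0.0015  0.0222] F [-0.2  0.2 -1. ] g 0.4522
 24.12 tcp [ 0.532  -0.0235  0.2196] cell [ 0.03   -0.0399  0.1746] F [ 1.3 -0.9 -0.1] g 0.4502
```

View pics/w7z.png

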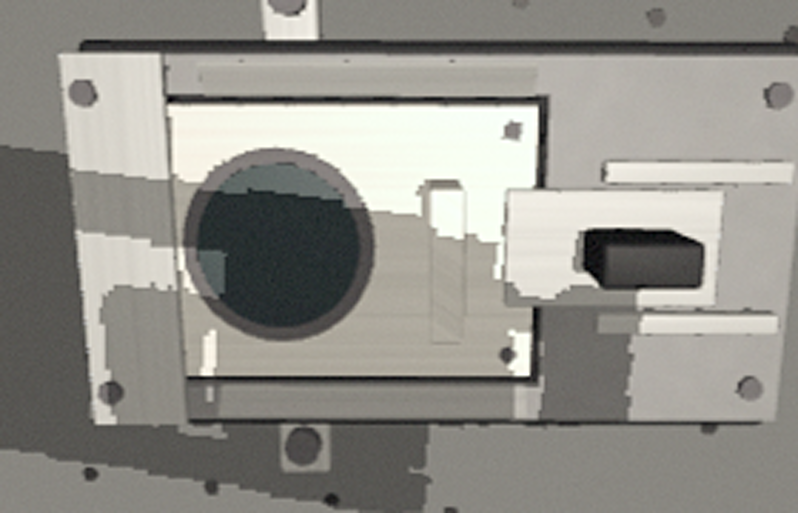

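```bash
python3 - <<'E'
from h import *
d=np.load("v7.npz");K,T=camT("wrist",d["t"],d["q"])
f=lambda a:(np.array(a,float)+.5)/2.85-.5+[170,60]
def show(n,a,z):
    for p in pix2w(K,T,f(a),z): print(n,w2c(p).round(4))
show("tongue",[[507,190],[505,303]],.0585)
show("handle",[[431,188],[464,188],[464,342],[431,342]],.101)
show("lip",[[164,54],[186,424]],.061)
job_done();print(get_time())
E
```

```text
tongue [0.0536 0.0186 0.0135]
tongue [ 0.0538 -0.018   0.0135]
handle [0.0292 0.0219 0.056 ]
handle [0.0383 0.0219 0.056 ]
handle [ 0.0388 -0.0218  0.056 ]
handle [ 0.0292 -0.0218  0.056 ]
lip [-0.0525  0.0594  0.016 ]
lip [-0.0541 -0.0591  0.016 ]
the job is handed in; nothing more can be done
the job is handed in; nothing more can be done
```

The window plate is in the filter cell with its far edge under the lip and the latch closed over its free edge. I handed the job in at about 24 s, so it was well inside the 59 s limit, and no verdict was reported.

I tucked the edge under the lip at a 12° tilt. Then I lowered the handle end in steps until it touched the floor with about 4 N, released it and slid the latch to its stop.

What the last checks showed:
- **Plate height:** at touchdown, with the tool level, the tool was 19.0 mm above the recess floor, which matches the plate lying flat.
- **Plate position:** the handle's mid-plane is at x ≈ +33.9 mm (allowed 31 to 39) and centred in y to within about 0.1 mm.
- **Latch:** it slid about 22.8 mm, until the force rose at the stop. Its tip is at x ≈ +53.7 mm, against 54 mm when fully closed, which puts it at about 26 mm of travel.
- **Arm:** it is parked clear of everything, and I saw no sign of touching the windowless plate, the screwdriver or the lens tube. I did not measure those three again afterwards.

The overhead camera placed the plate and the cell about 3.5 mm differently in y from the wrist camera. I used the wrist camera's values throughout; its checks of the plate in the gripper and in the recess agreed to within about 1 mm.

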